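# Show the camping pump at half stroke

### The arm

A 6-joint arm with a two-finger parallel gripper is mounted at the origin on the work surface. World frame = base frame: x ahead of the robot, y to its left, z up, the work surface at z = 0. Lengths are in m, angles in rad, forces in N, time in s.
With the tool pointing down it reaches from about 0.325 to 0.9 m from the base axis. Payload 3.5 kg.
Tool frame: the origin (TCP) lies between the finger pads; the fingertips stand 19 mm ahead of it and the grasp point (between the pads) is the TCP (env.tcp_to_tips is the distance from the TCP to the fingertips, in m); z points along the fingers, y is the line along which they close (so a half turn about z gives the same grasp; the last joint's range is limited). The gripper opens to 85 mm and grips with 20 to 120 N. Pads are 22 mm wide; open, the fingers measure 114 mm over their backs; the gripper's body (76 mm by 85 mm) begins 54 mm behind the grasp point. The pads swing forward as they close: fully open they stand 13 mm farther back than shut.
Start: joints at [1.05, 0.276, -0.026, 1.268, 0, 1.467], TCP at [0.254, 0.571, 0.25] pointing down, gripper open.
Joint ranges: [-3.12, 3.12], [-0.85, 1.88], [-1.08, 1.24], [-1.95, 2.15], [-1.57, 1.53], [-3.14, 3.14]. Speed limits (rad/s): [2.57, 2.57, 3.14, 3.14, 3.14, 3.14].

### API

Orientations are given as a unit quaternion [x, y, z, w].
In Python, from bench import env gives the robot as it stands.
- The arm moves only by the shell command python3 -m jog 'ROWS' [FORCE]. ROWS is JSON, a list of rows, each a list of 7 numbers: the turn, a rotation vector about the world's x, y, z in degrees, then the shift along the world's x, y, z in m, then the opening, from 0 (shut) to 1 (fully open). A call has 1 to 12 rows; each row shifts and turns the commanded pose from where the row before left it; what a row does not reach is not made up. A row lasts 1/8 s, in which the tool goes at most 62.5 mm and 10.7 degrees, less where a joint would pass 70% of its speed; a pose out of reach is approached as far as the arm can. A call with a gripper value outside its range is refused whole. The fingers move at their own pace and stop on an object; FORCE is the grip in N (left out, the last holds). Time passes only in rows, so rows that do not move let the fingers close. It gives the time, the measured TCP pose, the force, the opening and the grip force at its end, in the units of the state.
- env.state(): the state, without advancing time (a new reading comes with each control period).
- env.grab_frame(name): name is "scene" or "top" or "wrist"; returns a dict with "frame" (420x560x3 uint8, red, green, blue), "fx", "fy", "cx", "cy" (pixels), "pose" (4x4, takes a point from camera to world coordinates); the wrist camera has in their place "T_tool_cam" (4x4, takes a point from camera to tool coordinates, whose origin is the TCP and whose axes are the flange's). Camera axes: x right, y down, z forward; pixel columns grow to the right and rows downward; lengths in m; the calibration is good to about 2 mm. The wrist camera is an equidistant fisheye: a pixel r from the principal point sees the ray r / f radians off the axis. A picture is of the moment at which its call begins: read the wrist's pose just before it. There is no depth.
- env.job_done(): hands the job in; it is judged then, once.
The state is a dict: "clock": time; "joint_positions": joint angles; "qvel": joint speeds; "effort": joint torques, N m; "tcp_pos": TCP position; "tool_rot": TCP orientation; "force": force on the tool from outside, world axes, zero at the start; "ft_torque": the same for the moment, N m; "grip_width": opening from 0.0 (shut) to 1.0 (fully open); "finger_force": force on a finger pad.
Only numpy, scipy, OpenCV 4.12 (cv2) and the standard library are available. Lean on these libraries where they do the work, as an engineer would, in place of code of your own. Each camera call takes 0.05 s, during which the arm holds its last target. There are 200 camera calls.

### The job

A buyer at the garage sale wants to see this camping hand pump ready for a test stroke: first turn the yellow selector until its white pointer clicks in at the green dot, then take the plunger by its blue T-handle and draw it straight and gently up out of the barrel until the whole yellow band on the rod stands above the collar, never letting the red band below it come out. Finish while still holding the plunger there in the gripper, steady and not strained sideways against the barrel, with the selector still at green. Leave the mug, the bowl and the flask where they are.

Things in the scene. Friction and masses are not known exactly. Their poses are not given: they have to be found in the camera images.
- pump: Camping hand pump on a plywood board 140 (x) by 310 (y) by 12 mm, fixed to the table. Origin: middle of the board's underside; z up, front -x. At y = +75 mm: upright blue barrel 56 mm across with a black collar 62 mm across, top 150 mm above the table. At y = -75 mm: black valve block 90 (x) by 100 (y) mm, top 65 mm above the table, carrying the yellow selector; its dots lie on the +x side.
- collar (a point): Centre of the barrel's bore at the collar's top face, 150 mm above the table; axes as the pump's (z is the bore's axis, upright). The bore is 20 mm across and 130 mm deep, round.
- dial (a joint): The selector's angle in rad, growing clockwise seen from above. Three detents (about 0.2 N m to pass a hump): 0 = red dot, 0.7 = white dot, 1.4 = green dot (end stop 1.45). It starts at or near red or white, and springs into the nearest detent when let go.
- dial_grip (a point): Point on the selector's upright turning axis, 102 mm above the table, at grip height; turns with the selector. The grip is an upright bar 42 mm long (this frame's x), 14 mm thick (y), its top 7 mm above this point, the white pointer stripe on its -x half. Below it a disc 44 mm across, its top 79 mm above the table.
- handle (a point): Centre of the plunger's blue T-handle, a level bar 100 mm long (this frame's y), 26 mm wide (x), 26 mm high, centred on the rod. At rest it is 188 mm above the table, its underside 25 mm above the collar (a black hub 26 mm across and 12 mm tall hangs below its middle).
- band (a point): Centre of the rod at the lower edge of its yellow band (15 mm tall); z is along the rod, upwards. At rest it is 50 mm below the collar's top, in the bore. The upper edge of the red band is 20 mm lower on the rod.
- plunger: Loose plunger, about 0.3 kg: round steel rod 18 mm across standing in the bore with 1 mm of play all round, free to spin and slide, with the T-handle on top. Origin: the rod's foot, at rest on the bore's floor 20 mm above the table; z up the rod; 181 mm tall. It drops back when let go; 130 mm of lift takes it out of the bore.
- mug: White mug, 84 mm across, 95 mm high, handle on +y; bystander, origin under its centre.
- bowl: Wooden bowl, 150 mm across, 60 mm high; bystander, origin under its centre.
- flask: Metal flask, 72 mm across, 190 mm high; bystander, origin under its centre.
There are look-alikes about, which are no part of the job. Of the things that look like the plunger, the largest one is meant.

How it is judged:
On the way, in this order (a step that is already met when the one before it is completed fails the run):
1. the selector is at the green dot, the plunger still down (value of joint dial above 1.25 rad and z of band in the frame of collar below -0.03 m), for 0.2 s.
2. the plunger is drawn in the gripper until the whole yellow band shows (z of band in the frame of collar between -0.002 and 0.022 m and contact force between the fingers and plunger above 3 N and value of joint dial above 1.25 rad), for 0.3 s.
At the end, for the whole second after the job is handed in: Selector at green (dial over 1.25 rad); yellow band's lower edge 0 to 20 mm (2 mm grace) above the collar, red hidden; fingers hold the plunger with over 3 N; it is still (under 20 mm/s), upright within 0.05 rad and presses on the barrel with under 12 N (all of step 2 and linear speed of plunger below 0.02 m/s and angle between plunger's own z axis and vertical below 0.05 rad and contact force between plunger and pump below 12 N); the arm keeps its last pose, push and grip.
It fails at once if the red band came out above the collar (z of band in the frame of collar above 0.026 m).
It fails at once if the plunger was wrenched in the barrel (over 50 N) (contact force between plunger and pump above 50 N).
It fails at once if a bystander was disturbed (distance of any of mug, bowl, flask from where it was at the start of the episode above 0.03 m or angle between any of mug, bowl, flask's own z axis and vertical above 0.3 rad).
It also fails if it takes over 53 s, if anything falls off the work surface, if the arm or the gripper's body presses on something with over 40 N, if the wrist force passes 120 N, or if a joint passes its speed limit or range.

## Working session

There is one attempt and no reset: what is moved stays moved. The work goes in short steps, Python scripts to look and compute and a shell command to move; the robot and the scene stay as the last step left them, time stands still between calls to the robot, and variables do not carry over. Pictures are saved under pics/ and viewed, at most 10 in all, crops included, and the job is handed in when it is done.

```bash
mkdir -p pics; python3 - <<'E'
from bench import env
import cv2, numpy as np
for n in("scene","top"):
    f=env.grab_frame(n); cv2.imwrite(f"pics/{n}0.png",cv2.resize(f["frame"][:,:,::-1],(800,600),interpolation=cv2.INTER_CUBIC))
    cv2.imwrite(f"pics/raw_{n}0.png",f["frame"][:,:,::-1])
    print(n,f["fx"],f["fy"],f["cx"],f["cy"],np.round(f["pose"],4).tolist())
s=env.state();print(s)
E
```

```text
scene 466.5185875311808 466.5185875311808 279.1346555636533 221.78845456145297 [[-0.1143, 0.7291, -0.6747, 1.2827], [0.9934, 0.0861, -0.0752, 0.1137], [0.0033, -0.6789, -0.7342, 0.8699], [0.0, 0.0, 0.0, 1.0]]
top 489.28068234399103 489.28068234399103 278.3093770948428 209.82087821174053 [[-0.0197, -0.9904, 0.137, 0.4662], [-0.9998, 0.0197, -0.0014, 0.0298], [-0.0013, -0.137, -0.9906, 1.2028], [0.0, 0.0, 0.0, 1.0]]
{'clock': 0.1, 'joint_positions': array([ 1.04960645e+00,  2.77071470e-01, -2.77654673e-02,  1.26800018e+00,
       -8.57426771e-06,  1.46743285e+00]), 'qvel': array([ 0.00034951, -0.00196902,  0.00333693,  0.00109103, -0.00298742,
        0.0019951 ]), 'effort': array([ 2.24071027e-04, -4.46708179e+01,  2.96128356e+01,  8.43324233e-03,
       -9.66166112e-05, -2.78552307e-06]), 'tcp_pos': array([0.25326027, 0.57064637, 0.24925222]), 'tool_rot': array([ 2.07396742e-01,  9.78256383e-01, -9.72363191e-04, -3.09412365e-04]), 'force': array([-0.94674183, -0.53046412,  0.89620034]), 'ft_torque': array([ 0.02047531, -0.03893031, -0.03141838]), 'finger_force': 0.0, 'grip_width': 0.9969783144150451}
```

View pics/scene0.png

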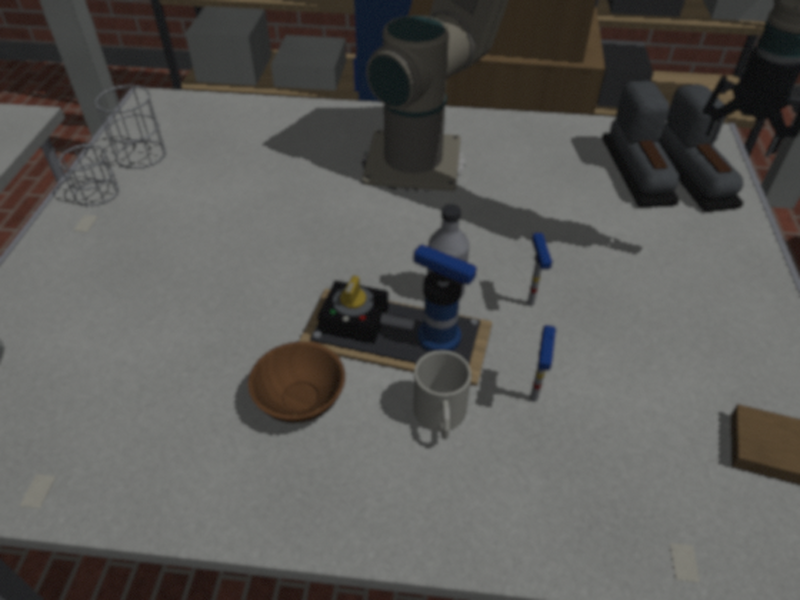

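View pics/top0.png

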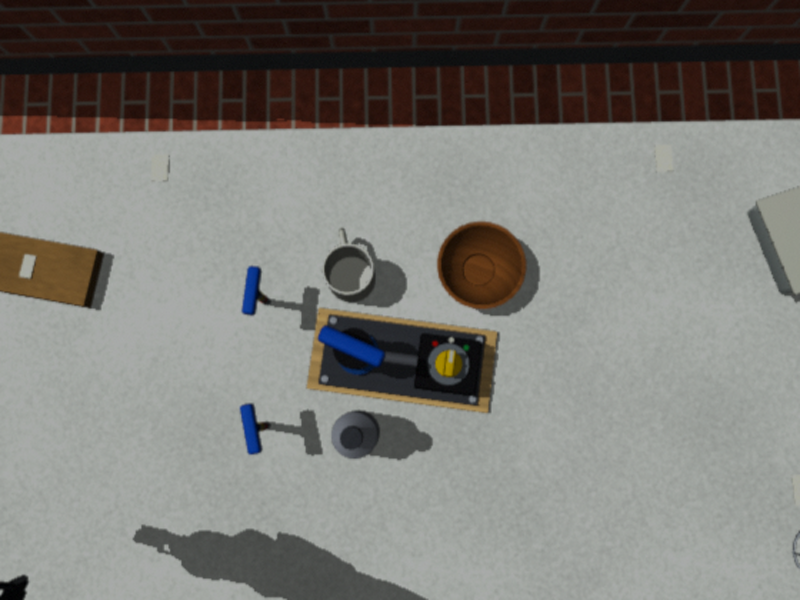

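The scene shows three blue T-handles. In the top picture they are at (352,347) standing in the barrel, and at (252,290) and (250,428), both smaller and standing off the board. The one in the barrel is the largest and fits the description. The selector is at (450,363), pointing near white. I'll confirm in an enlarged crop.

```bash
python3 - <<'E'
import cv2, numpy as np
a=cv2.imread("pics/raw_top0.png")[205:295,205:355]; b=cv2.imread("pics/raw_scene0.png")[155:275,205:355]
a=cv2.resize(a,None,fx=5.2,fy=5.2,interpolation=cv2.INTER_CUBIC);cv2.imwrite("pics/crop_top.png",a)
b=cv2.resize(b,None,fx=5,fy=5,interpolation=cv2.INTER_CUBIC);cv2.imwrite("pics/crop_scene.png",b)
E
```

```text
(no output)
```

View pics/crop_top.png

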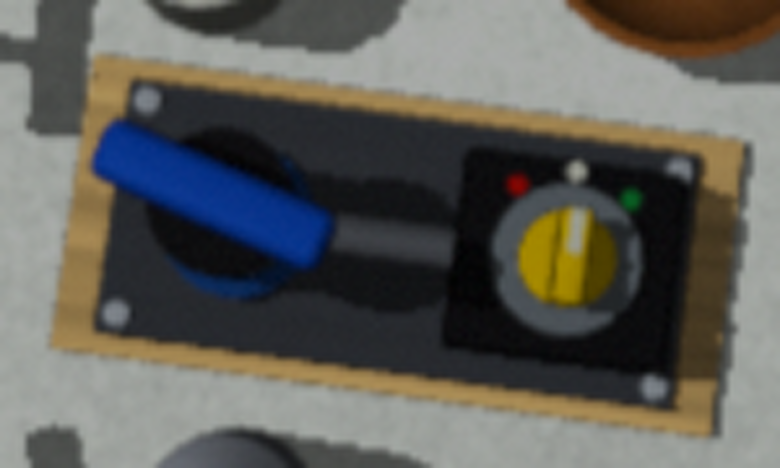

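View pics/crop_scene.png

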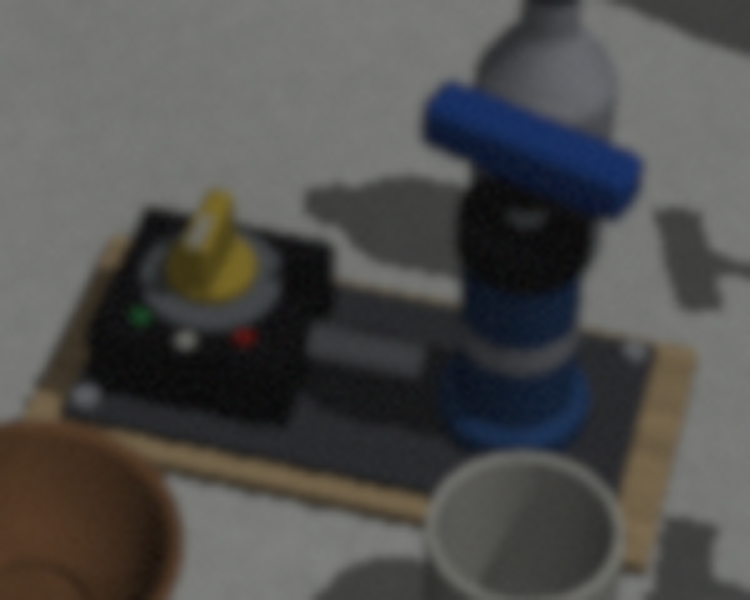

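The crops confirm it: the big handle is in the barrel, with its centre at top-crop (213,193). The selector pointer stripe is at about the white dot, with its bar running (578,213) to (568,303). The dots are red (517,185), white (577,172) and green (631,200).

```bash
cat > h.py <<'E'
import numpy as np
T=(489.28068,278.30938,209.82088,np.array([[-0.0197,-0.9904,0.137,0.4662],[-0.9998,0.0197,-0.0014,0.0298],[-0.0013,-0.137,-0.9906,1.2028]]))
S=(466.51859,279.13466,221.78845,np.array([[-0.1143,0.7291,-0.6747,1.2827],[0.9934,0.0861,-0.0752,0.1137],[0.0033,-0.6789,-0.7342,0.8699]]))
def at(c,u,v,z):
    f,cx,cy,P=c; d=P[:,:3]@[(u-cx)/f,(v-cy)/f,1]; o=P[:,3]; return o+d*(z-o[2])/d[2]
def top(x,y,z): return at(T,205+(x+.5)/5.2-.5,205+(y+.5)/5.2-.5,z)
def scn(x,y,z): return at(S,205+(x+.5)/5-.5,155+(y+.5)/5-.5,z)
E
python3 - <<'E'
from h import *
c=np.array([top(*p,.012) for p in[(95,55),(750,142),(715,435),(52,347)]])[:,:2]
m=c.mean(0); yv=(c[0]+c[3]-c[1]-c[2])/2; xv=(c[0]+c[1]-c[2]-c[3])/2
print(c,m,np.linalg.norm(yv),np.linalg.norm(xv)); yaw=np.arctan2(-yv[0],yv[1]); yaw2=np.arctan2(xv[1],xv[0]); print("yaw",np.degrees([yaw,yaw2]))
R=np.array([[np.cos(yaw),-np.sin(yaw)],[np.sin(yaw),np.cos(yaw)]])
print("barrel",m+R@[0,.075],"dial",m+R@[0,-.075])
for n,f,a,b in(("top",top,(108,150),(320,240)),("scn",scn,(440,112),(625,190))):
    A,B=f(*a,.19),f(*b,.19); print(n,"handle",A,B,(A+B)/2,"len",np.linalg.norm(A-B),"dir",np.degrees(np.arctan2(*(A-B)[1::-1])))
A,B=top(578,213,.109),top(568,303,.109);print("dialbar",A,B,(A+B)/2,np.linalg.norm(A-B),np.degrees(np.arctan2(*(A-B)[1::-1])))
A,B=scn(197,240,.109),scn(218,193,.109);print("dialbar scn",A,B,(A+B)/2)
d=[top(*p,.065)for p in[(517,185),(577,172),(631,200)]]; D=m+R@[0,-.075]
print("dots",[np.degrees(np.arctan2(*(q[:2]-D)[::-1])) for q in d],"disc",top(567,258,.079))
for n,x,y in(("flask base?",352,437),("mug",349,270),("bowl",482,265)):
    print(n,at(T,x*.7,y*.7,{"mug":.095,"bowl":.06}.get(n,.19)))
from bench import env
from scipy.spatial.transform import Rotation as Q
print(Q.from_quat(env.state()["tool_rot"]).as_matrix().round(3))
E
```

```text
[[ 0.62033749  0.16438404]
 [ 0.57305324 -0.14292122]
 [ 0.43759887 -0.12139385]
 [ 0.48400317  0.18492745]] [0.52874819 0.02124911] 0.310368773105999 0.1375127634495818
yaw [-8.68088435 -8.79910562]
barrel [0.54006802 0.09538993] dial [ 0.51742837 -0.05289172]
top handle [0.55895762 0.13923657 0.19      ] [0.52142905 0.05519606 0.19      ] [0.54019333 0.09721631 0.19      ] len 0.09203912693895974 dir 65.93668738178657
scn handle [0.52243249 0.058008   0.19      ] [0.56217025 0.1401277  0.19      ] [0.54230137 0.09906785 0.19      ] len 0.09122902251312137 dir -115.82236090962036
dialbar [ 0.53522935 -0.05378124  0.109     ] [ 0.49687226 -0.0483463   0.109     ] [ 0.5160508  -0.05106377  0.109     ] 0.03874021852848741 -8.064732804487546
dialbar scn [ 0.53304787 -0.05167479  0.109     ] [ 0.50094952 -0.04703014  0.109     ] [ 0.51699869 -0.04935247  0.109     ]
dots [np.float64(33.97070198269778), np.float64(-6.3869735190670855), np.float64(-47.335722237546236)] disc [ 0.51742273 -0.05063374  0.079     ]
flask base? [0.41025686 0.09716519 0.19      ]
mug [0.6692857  0.10546622 0.095     ]
bowl [ 0.67973281 -0.11320341  0.06      ]
[[-0.914  0.406 -0.001]
 [ 0.406  0.914 -0.002]
 [ 0.    -0.002 -1.   ]]
```

```bash
python3 -m jog '[[0,0,1.3,0.022,-0.052,0.004,1],[0,0,1.3,0.022,-0.052,0.004,1],[0,0,1.3,0.022,-0.052,0.004,1],[0,0,1.3,0.022,-0.052,0.004,1],[0,0,1.3,0.022,-0.052,0.004,1],[0,0,1.3,0.022,-0.052,0,1],[0,0,1.3,0.022,-0.052,0,1],[0,0,1.3,0.022,-0.052,0,1],[0,0,1.3,0.022,-0.052,0,1],[0,0,1.3,0.022,-0.052,-0.02,1],[0,0,1.3,0.022,-0.052,-0.03,1],[0,0,1.3,0.021,-0.05,-0.03,1]]' 40
python3 - <<'E'
from bench import env
import cv2,numpy as np
from scipy.spatial.transform import Rotation as Q
s=env.state();f=env.grab_frame("wrist");cv2.imwrite("pics/w1.png",cv2.resize(f["frame"][:,:,::-1],(800,600),interpolation=cv2.INTER_CUBIC))
print(s["tcp_pos"],Q.from_quat(s["tool_rot"]).as_matrix().round(3).tolist(),f["fx"],f["cx"],f["cy"],f["T_tool_cam"].round(4).tolist())
E
```

```text
clock: 1.6
tcp_pos: [0.5166, -0.0515, 0.1902]
tool_rot: [0.073, 0.997, 0.0, 0.0]
force: [0.8, 0.4, 0.4]
grip_width: 1.0
finger_force: 0.0
[ 0.51657351 -0.05147717  0.19016116] [[-0.989, 0.145, 0.001], [0.145, 0.989, 0.0], [-0.001, 0.0, -1.0]] 325.19226210127806 272.0846571477975 207.81294490744054 [[0.0008, -0.9474, -0.32, 0.0823], [1.0, 0.0008, 0.0001, -0.0001], [0.0002, -0.32, 0.9474, -0.1253], [0.0, 0.0, 0.0, 1.0]]
```

View pics/w1.png

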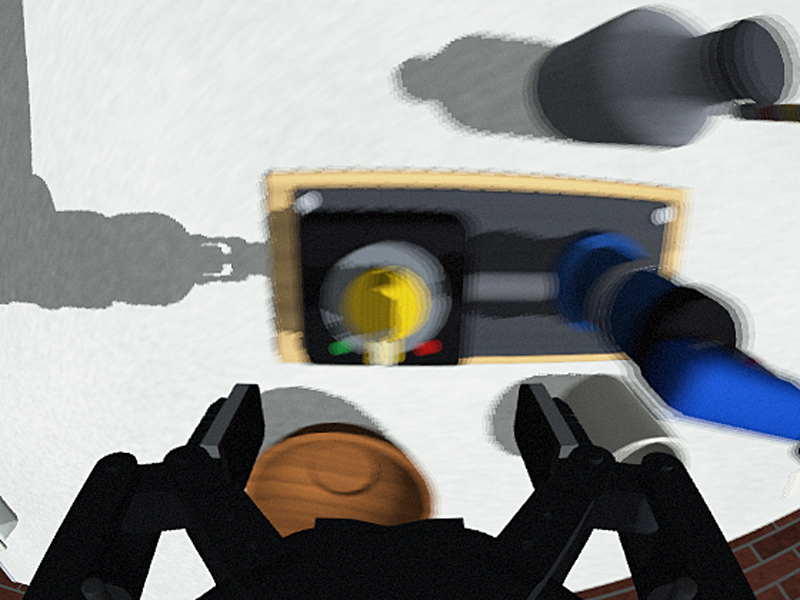

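The wrist picture (blurred, arm still settling) shows the yellow bar and stripe at about (383,300–360). That is centred between the fingers, at about col 388, and aligned. I'll descend and close.

```bash
python3 -m jog '[[0,0,0,0,0,-0.03,1],[0,0,0,0,0,-0.03,1],[0,0,0,0,0,-0.022,0.7],[0,0,0,0,0,0,0.4],[0,0,0,0,0,0,0],[0,0,0,0,0,0,0],[0,0,0,0,0,0,0],[0,0,0,0,0,0,0]]' 40
```

```text
clock: 2.65
tcp_pos: [0.5171, -0.05, 0.1104]
tool_rot: [0.073, 0.997, -0.0, 0.001]
force: [-0.8, -1.4, 5.7]
grip_width: 0.148
finger_force: 42.9
```

```bash
python3 -m jog '[[0,0,-5,0,0,0,0],[0,0,-5,0,0,0,0],[0,0,-5,0,0,0,0],[0,0,-5,0,0,0,0],[0,0,-5,0,0,0,0],[0,0,-5,0,0,0,0],[0,0,-5,0,0,0,0],[0,0,-5,0,0,0,0],[0,0,-1.5,0,0,0,0],[0,0,0,0,0,0,0],[0,0,0,0,0,0,0]]'; python3 -c "
from bench import env
s=env.state();print(s['ft_torque'])"
```

```text
clock: 4.03
tcp_pos: [0.5174, -0.0495, 0.1104]
tool_rot: [0.421, 0.907, 0.001, 0.001]
force: [-0.6, 1.3, 6.4]
grip_width: 0.154
finger_force: 42.9
[0.11999752 0.07734986 0.02371797]
```

```bash
python3 -m jog '[[0,0,0,0,0,0,0.5],[0,0,0,0,0,0,1],[0,0,0,0,0,0,1],[0,0,0,0,0,0,1],[0,0,0,0,0,0.03,1],[0,0,0,0,0,0.05,1],[0,0,0,0,0,0.05,1],[0,0,0,0,0,0.03,1],[0,0,0,0,0,0,1],[0,0,0,0,0,0,1]]'; python3 - <<'E'
from bench import env
import cv2
f=env.grab_frame("wrist");cv2.imwrite("pics/w2.png",cv2.resize(f["frame"][:,:,::-1],(800,600),interpolation=cv2.INTER_CUBIC))
E
```

```text
clock: 5.28
tcp_pos: [0.5154, -0.0495, 0.2678]
tool_rot: [0.421, 0.907, -0.0, -0.001]
force: [0.5, 0.6, 0.4]
grip_width: 0.999
finger_force: 0.0
```

View pics/w2.png

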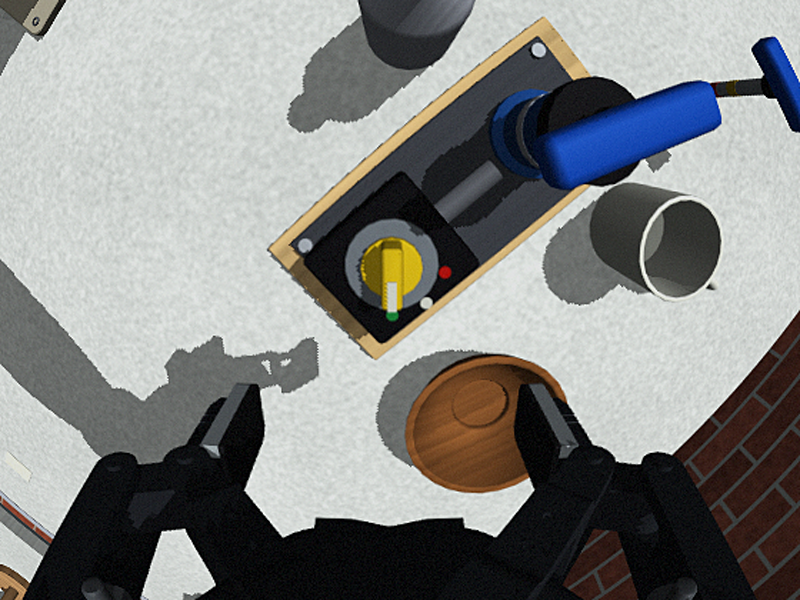

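The selector's white pointer (392,295) now sits at the green dot (392,316), so the click-in succeeded. Next I'll move above the T-handle with a turn of about -65°.

```bash
python3 -m jog '[[0,0,-8,0.003,0.0185,0.004,1],[0,0,-8,0.003,0.0185,0.004,1],[0,0,-8,0.003,0.0185,0.004,1],[0,0,-8,0.003,0.0185,0,1],[0,0,-8,0.003,0.0185,0,1],[0,0,-8,0.003,0.0185,0,1],[0,0,-8,0.003,0.0185,0,1],[0,0,-8.5,0.004,0.0185,0,1],[0,0,0,0,0,0,1],[0,0,0,0,0,0,1],[0,0,0,0,0,0,1]]' 20; python3 - <<'E'
from bench import env
import cv2,numpy as np
from scipy.spatial.transform import Rotation as Q
s=env.state();f=env.grab_frame("wrist");cv2.imwrite("pics/w3.png",cv2.resize(f["frame"][:,:,::-1],(800,600),interpolation=cv2.INTER_CUBIC))
R=Q.from_quat(s["tool_rot"]).as_matrix();print(s["tcp_pos"],R.round(3).tolist(),s["joint_positions"])
E
```

```text
clock: 6.7
tcp_pos: [0.5407, 0.0978, 0.2805]
tool_rot: [0.84, 0.542, -0.0, -0.0]
force: [-0.1, -0.5, -0.4]
grip_width: 0.998
finger_force: 0.0
[0.54074601 0.09778785 0.28049038] [[0.412, 0.911, -0.001], [0.911, -0.412, -0.0], [-0.001, -0.001, -1.0]] [ 6.13460683e-02  1.28727568e-01 -1.44732297e-01  1.29836587e+00
 -1.76102927e-04  2.05669123e+00]
```

View pics/w3.png

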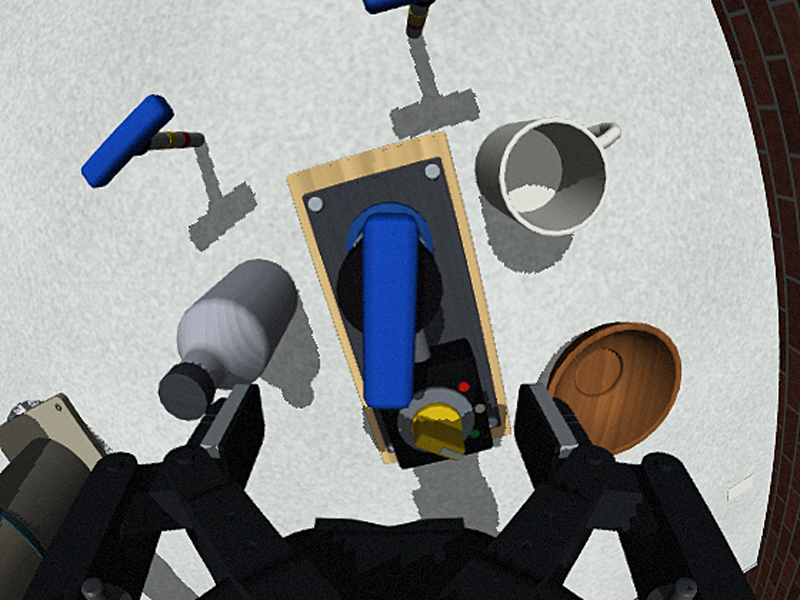

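The handle's centre line is at cols 389–391, the same as the finger midline at about 388, and it lies straight. The flask and mug are clear of the fingers. I'll descend, then grip at 20 N.

```bash
python3 -m jog '[[0,0,0,0,0,-0.03,1],[0,0,0,0,0,-0.03,1],[0,0,0,0,0,-0.02,1],[0,0,0,0,0,-0.012,0.8],[0,0,0,0,0,0,0.6],[0,0,0,0,0,0,0.4],[0,0,0,0,0,0,0.35]]' 20; python3 -m jog '[[0,0,0,0,0,0,0.3],[0,0,0,0,0,0,0.25],[0,0,0,0,0,0,0.2],[0,0,0,0,0,0,0],[0,0,0,0,0,0,0]]' 20
```

```text
clock: 7.62
tcp_pos: [0.542, 0.0984, 0.1901]
tool_rot: [0.84, 0.542, 0.001, 0.001]
force: [0.5, -0.6, 0.5]
grip_width: 0.354
finger_force: 0.0
clock: 8.25
tcp_pos: [0.5417, 0.0985, 0.1901]
tool_rot: [0.84, 0.542, 0.001, 0.0]
force: [-0.5, 0.4, 5.0]
grip_width: 0.303
finger_force: 21.9
```

```bash
python3 -m jog '[[0,0,0,0,0,0,0],[0,0,0,0,0,0.004,0],[0,0,0,0,0,0.004,0],[0,0,0,0,0,0.004,0],[0,0,0,0,0,0.004,0],[0,0,0,0,0,0.004,0],[0,0,0,0,0,0,0]]' 35
```

```text
clock: 9.12
tcp_pos: [0.5412, 0.0984, 0.2094]
tool_rot: [0.84, 0.542, 0.0, 0.0]
force: [0.0, 0.5, -2.7]
grip_width: 0.298
finger_force: 34.7
```

```bash
python3 -m jog '[[0,0,0,0,0,0.004,0],[0,0,0,0,0,0.004,0],[0,0,0,0,0,0.004,0],[0,0,0,0,0,0.004,0],[0,0,0,0,0,0.004,0],[0,0,0,0,0,0.004,0],[0,0,0,0,0,0.004,0],[0,0,0,0,0,0.004,0],[0,0,0,0,0,0.004,0],[0,0,0,0,0,0.004,0],[0,0,0,0,0,0,0],[0,0,0,0,0,0,0]]'; python3 - <<'E'
from bench import env
import cv2
f=env.grab_frame("scene")["frame"][140:270,200:370,::-1]
cv2.imwrite("pics/s4.png",cv2.resize(f,None,fx=4.6,fy=4.6,interpolation=cv2.INTER_CUBIC)); s=env.state();print(s["tcp_pos"],s["force"],s["ft_torque"],s["tool_rot"])
E
```

```text
clock: 10.62
tcp_pos: [0.541, 0.0984, 0.2489]
tool_rot: [0.84, 0.542, -0.0, -0.0]
force: [-0.2, -0.4, -3.1]
grip_width: 0.297
finger_force: 34.7
[0.54096895 0.09838431 0.24878023] [-0.39007512 -0.43030832 -3.7667451 ] [0.02670841 0.00096218 0.03122872] [ 8.40279114e-01  5.42154006e-01 -1.82229001e-04 -1.07907445e-04]
```

View pics/s4.png

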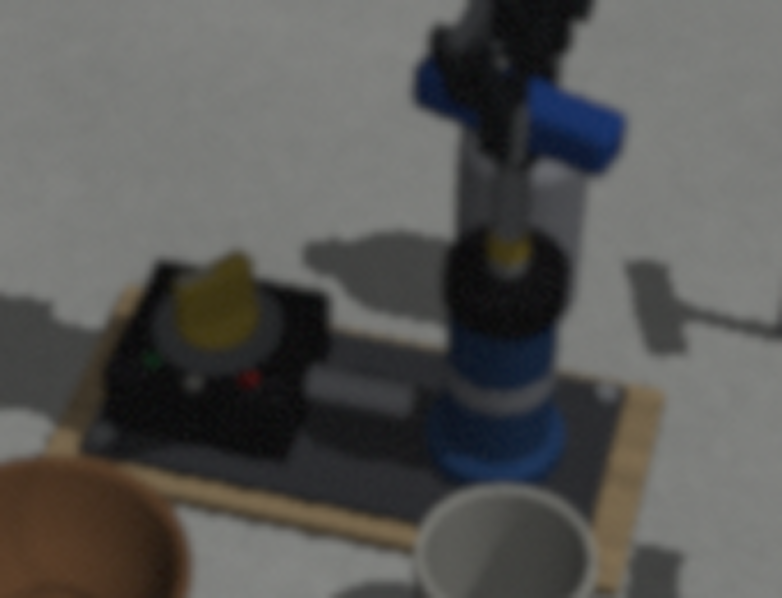

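The yellow band (508,245) is wholly above the collar, with a bit of steel below it at (508,268) and no red showing. The side force is about 0.5 N and the selector is still at green. I'll let it settle and hand in.

```bash
python3 -m jog '[[0,0,0,0,0,0,0],[0,0,0,0,0,0,0],[0,0,0,0,0,0,0],[0,0,0,0,0,0,0]]'; python3 -c "
from bench import env
print(env.job_done())"
```

```text
clock: 11.18
tcp_pos: [0.5411, 0.0984, 0.249]
tool_rot: [0.84, 0.542, -0.0, -0.0]
force: [-0.2, 0.3, -2.9]
grip_width: 0.295
finger_force: 34.7
the job is handed in; nothing more can be done
None
```

I handed the job in at 11.2 s: the selector is at green, and the plunger is held steady with the whole yellow band about 9 mm above the collar and no red showing; no verdict came back.

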